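# Click the length stop into the yellow notch

### The job

Set the length gauge for the next plastic profiles: push the blue stop along its rail with the fingertips until its spring pin clicks into the notch of the yellow plate, and leave it seated there; if the green plate comes first, push on through its click. Only push the stop: do not pinch it, do not touch or pull up the black knob on it, and leave the rod pack, screwdriver, side cutter and eraser where they lie.

Things in the scene. Friction and masses are not known exactly. Their poses are not given: they have to be found in the camera images.
- gauge: Length gauge fixed to the baseboard: plywood board 112 x 370 x 12 mm with an aluminium rail (24 mm wide, top 26 mm above the baseboard, at x = +14 mm) and a steel strip (30 mm wide, top at 14 mm, at x = -30 mm), both along its y; black end caps on the rail ends, 31 mm high. Origin: centre of the underside; y along the rail, z up.
- stop (a joint): Blue stop on the rail: m along the gauge's +y, 0 at the gauge's middle, limits +-0.135. It starts near the -y end; both plates lie to its +y side. A crosshead 104 mm across the rail (gauge x -50 to +54 mm), 44 mm along it, 36 to 66 mm above the baseboard, lower parts astride the rail. It slides with less than 1 N of friction, stays where left and cannot leave the rail.
- right_pad (a point): Black rubber pad on the stop's -y end face, 40 mm across the rail, 4 mm thick, 26 mm high (38 to 64 mm above the baseboard). Origin at its centre, gauge x = +4 mm; the outer face is 2 mm to -y of it. Push here to move the stop to +y; below it the rail's top is at 26 mm. Axes as the gauge's.
- left_pad (a point): The same pad on the stop's +y end face (outer face 2 mm to +y of its origin); push here to move the stop back to -y.
- stop_pin (a point): Point that moves with the stop, on the axis of its spring pin, gauge x = -30 mm, 18 mm above the baseboard (the pin ball's lowest point when fully down). A white line on the stop's -x face marks it. The pin is seated when this point is level with the notch point along the gauge's y.
- pin_knob: Spring pin with a round black knob, 20 mm across, on top of the stop (knob top at 86 mm when down). Origin at the pin ball's lowest point: 18 mm above the baseboard between plates, 18 to 19 mm in a notch, about 23 mm on a ridge. It rises and drops by itself as the stop is pushed; not to be touched.
- yellow_plate: Yellow plate clamped on the steel strip, 44 mm along the rail. Origin under the notch's middle, 14 mm above the baseboard, at gauge x = -30 mm; axes as the gauge's. Two ridges 5 mm high, crests 7 mm either side of a V notch. Climbing a ridge takes 2 to 5 N; past the crest the force dips and the stop jumps the last 4 mm into the notch by itself; leaving it takes 9 to 15 N, more if pushed fast.
- yellow_notch (a point): Middle of the yellow plate's notch, at the foot of the V, 18 mm above the baseboard.
- green_plate: Green notch plate of the same shape; the two plates may stand in either order along the rail, 65 to 120 mm apart.
- rod_pack: White pack of plastic profiles, 30 x 252 x 22 mm, loose; origin at the centre of its underside. Bystander.
- screwdriver_red: Red screwdriver, 22 x 160 x 22 mm, loose; origin at the centre of its underside. Bystander.
- side_cutter: Orange side cutter, 109 x 32 x 9 mm, loose; origin at the centre of its underside. Bystander.
- eraser: Blue and white eraser, 20 x 40 x 13 mm, loose; origin at the centre of its underside. Bystander.

How it is judged:
By the outcome, as a careful person would: the job done as asked, in the order asked, and still so for the second after the job is handed in, with the robot touching nothing.
It also fails if it takes over 40 s, if anything falls off the work surface, if the arm or the gripper's body presses on something with over 40 N, if the wrist force passes 120 N, or if a joint passes its speed limit or range.

### The arm

A 7-joint arm with a two-finger parallel gripper is mounted at the origin on the work surface; the furniture and walls round the work are solid. World frame = base frame: x ahead of the robot, y to its left, z up, the work surface at z = 0. Lengths are in m, angles in rad, forces in N, time in s.
With the tool pointing down it reaches from about 0.35 to 0.9 m from the base axis. Payload 8.1 kg.
Tool frame: the origin (TCP) lies midway between the tips of the shut fingers; the grasp point (between the pads) lies arm.grasp_offset behind it (arm.grasp_offset is the distance from the TCP to the grasp point, in m); z points along the fingers, y is the line along which they close (so a half turn about z gives the same grasp; the last joint's range is limited). The gripper opens to 92 mm and grips with 3 to 60 N. Pads are 19 mm wide; open, the fingers measure 130 mm over their backs; the gripper's body (75 mm by 190 mm) begins 47 mm behind the grasp point.
Start: joints at [1.213, 0.434, 0.025, 1.573, -0.012, 1.134, -0.075], TCP at [0.158, -0.605, 0.227] pointing down, gripper open.
Joint ranges: [-2.62, 2.62], [-0.44, 2.09], [-1.27, 1.32], [0.08, 2.57], [-1.32, 4.46], [0.12, 2], [-2.74, 2.74]. Speed limits (rad/s): [2.22, 2.22, 3.01, 3.01, 3.14, 3.14, 3.14].

### API

Orientations are given as a rotation vector (axis times angle).
In Python, from cell import observe, imaging, arm gives the robot as it stands.
- The arm moves only by the tool apply_moves, never from a script. Its argument "commands" is a list of rows, each a list of 5 numbers: the opening in per cent of the stroke, from 0 (shut) to 100 (fully open), then the shift along the world's x, y, z in units of 0.06 m (1.0 is 0.06 m), then the turn about the world's z in units of 0.5 rad (1.0 is 0.5 rad). A call has 1 to 12 rows; each row shifts and turns the commanded pose from where the row before left it; what a row does not reach is not made up. A row lasts 1/8 s, in which the tool goes at most 62.5 mm and 10.7 degrees, less where a joint would pass 70% of its speed; a pose out of reach is approached as far as the arm can. A call with a number of a shift or a turn outside -1 to 1 is refused whole. A call with a gripper value outside its range is refused whole. The fingers move at their own pace and stop on an object; "newtons" is the grip in N (left out, the last holds). Time passes only in rows, so rows that do not move let the fingers close. It gives the time, the measured TCP pose, the force, the opening and the grip force at its end, in the units of the state.
- observe(): the state, without advancing time (a new reading comes with each control period).
- imaging.get_image(name): name is "scene" or "top" or "wrist"; returns (picture, depth): 420x560x3 uint8, red, green, blue; 420x560 float32, m along the optical axis (not along the pixel's ray), 0 where there is no reading.
- imaging.camera_params(name): a dict with "camera_matrix" (3x3 intrinsics, pixels), "origin" and "rotation" of the camera in the world; the wrist camera has in their place "tool_from_camera" (4x4, takes a point from camera to tool coordinates, whose origin is the TCP and whose axes are the flange's). Camera axes: x right, y up, looking along -z (the intrinsics and any distortion apply to the point x, -y, -z); pixel columns grow to the right and rows downward; lengths in m; the calibration is good to about 2 mm. The wrist camera is an equidistant fisheye: a pixel r from the principal point sees the ray r / f radians off the axis. A picture is of the moment at which its call begins: read the wrist's pose just before it. camera_params takes no time and is no camera call.
- arm.sign_off(): hands the job in; it is judged then, once.
The state is a dict: "clock": time; "joints": joint angles; "dq": joint speeds; "joint_efforts": joint torques, N m; "position": TCP position; "ee_rot": TCP orientation; "force": force on the tool from outside, world axes, zero at the start; "ft_torque": the same for the moment, N m; "width": opening from 0.0 (shut) to 1.0 (fully open); "gripper_force": force on a finger pad.
Only numpy, scipy, OpenCV 4.12 (cv2) and the standard library are available. Lean on these libraries where they do the work, as an engineer would, in place of code of your own. Each camera call takes 0.05 s, during which the arm holds its last target. There are 200 camera calls.

## Working session

There is one attempt and no reset: what is moved stays moved. The work goes in short steps, Python scripts to look and compute and a tool call to move; the robot and the scene stay as the last step left them, time stands still between calls to the robot, and variables do not carry over. Pictures are saved under pics/ and viewed, at most 10 in all, crops included, and the job is handed in when it is done.

Besides the shell and the picture viewer there is one more tool, called in YAML: its name, and indented under it one key for each argument. apply_moves: Moves the arm, as the interface text tells. Its arguments: {"type":"object","properties":{"commands":{"type":"array"},"newtons":{"type":"number"}},"required":["commands"]}

```bash
mkdir -p pics; ls; python3 - <<'E'
from cell import observe, imaging, arm
import numpy as np, cv2
s=observe(); print(s['clock'],s['position'],s['ee_rot'],s['force'],s['width'],arm.grasp_offset)
for n in ['scene','top']:
    im,d=imaging.get_image(n); p=imaging.camera_params(n)
    print(n,p); cv2.imwrite(f'pics/{n}.png',im[:,:,::-1]); np.savez(f'pics/{n}.npz',im=im,d=d,K=p['camera_matrix'],o=p['origin'],R=p['rotation'])
E
```

```text
pics
0.0 [ 0.15736031 -0.60432594  0.22596122] [-3.11461470e+00 -3.98920614e-01  5.45134705e-04] [-0.24825246 -0.07402512  0.36598558] 0.9996318412819103 0.0188
scene {'camera_matrix': array([[391.72775106,   0.        , 278.72818235],
       [  0.        , 391.72775106, 210.22427243],
       [  0.        ,   0.        ,   1.        ]]), 'origin': array([-0.05427739,  0.36795485,  0.64907258]), 'rotation': array([ 0.46476716, -0.9908131 , -2.1041072 ])}
top {'camera_matrix': array([[480.3319753 ,   0.        , 276.68175676],
       [  0.        , 480.3319753 , 211.08926391],
       [  0.        ,   0.        ,   1.        ]]), 'origin': array([ 0.29949251, -0.06417911,  0.93619394]), 'rotation': array([ 0.16114864, -0.16808172, -1.62613258])}
```

View pics/top.png

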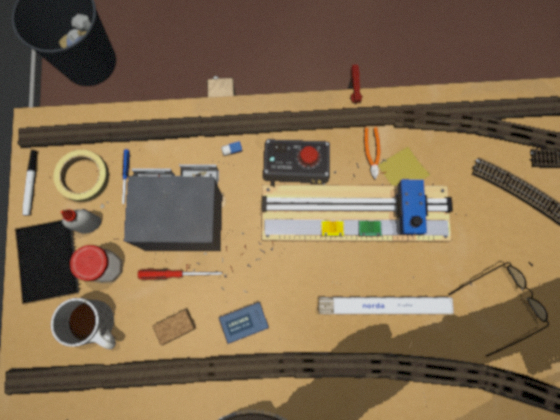

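View pics/scene.png

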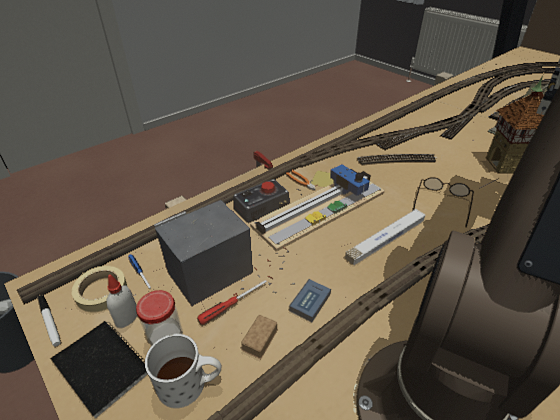

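The stop is at about (412,207) in the top view, green at (370,228) and yellow at (333,228). Image left is roughly +y, so green comes first and the push must go through its click.

```bash
cat > h.py <<'E'
import numpy as np, cv2
from scipy.spatial.transform import Rotation as Rn
def cloud(f):
    z=np.load(f'pics/{f}.npz'); d=z['d']; K=z['K']; v,u=np.mgrid[:d.shape[0],:d.shape[1]]
    p=np.stack([(u-K[0,2])/K[0,0]*d,-(v-K[1,2])/K[1,1]*d,-d],-1)
    return z['im'],d,p@Rn.from_rotvec(z['R']).as_matrix().T+z['o']
def big(m):
    n,l,s,c=cv2.connectedComponentsWithStats(m.astype(np.uint8)); return l==1+np.argmax(s[1:,4])
def masks(im):
    h=cv2.cvtColor(im,cv2.COLOR_RGB2HSV).astype(int); H,S,V=h[...,0],h[...,1],h[...,2]
    return {'yellow':(H>22)&(H<34)&(S>200)&(V>150),'green':(H>45)&(H<85)&(S>120),'blue':(H>100)&(H<125)&(S>140)&(V>90)}
E
python3 - <<'E'
from h import *
for n,(r0,r1,c0,c1) in {'top':(180,245,255,455),'scene':(155,250,255,390)}.items():
    im,d,P=cloud(n); w=np.zeros(d.shape,bool); w[r0:r1,c0:c1]=1
    for k,m in masks(im).items():
        m=big(m&w)
        q=P[m&(d>0)]; r,c=np.nonzero(m)
        print(n,k,len(q),'px',c.min(),c.max(),r.min(),r.max(),'med',np.median(q,0).round(4),'lo',np.percentile(q,3,axis=0).round(4),'hi',np.percentile(q,97,axis=0).round(4))
im,d,P=cloud('top')
print('table',P[260,300],P[280,400],'box',P[210,180],'ctl',P[145,290],'knob',P[221,418])
# gauge axis from aluminium strip/wood outline: light non-blue pixels higher than table
for c in (275,300,390,440): print(c,[ (r,P[r,c].round(3).tolist()) for r in (196,204,211,228)])
b=big(masks(im)['blue']&(np.arange(560)>380)&(np.arange(560)<440)); print('rect',cv2.minAreaRect(np.argwhere(b)[:,::-1].astype(np.float32)))
t=P[b]; t=t[(t[:,2]>np.percentile(t[:,2],50)-.004)]; print('worldrect',cv2.minAreaRect((t[:,:2]*1000).astype(np.float32)))
cv2.imwrite('pics/c.png',cv2.resize(im[175:250,250:460,::-1],None,fx=3.8,fy=3.8,interpolation=cv2.INTER_CUBIC))
E
```

```text
top yellow 242 px 323 342 222 234 med [ 0.4534 -0.1803  0.0206] lo [ 0.4404 -0.1981  0.0163] hi [ 0.4643 -0.1619  0.0241]
top green 198 px 360 379 222 233 med [ 0.4498 -0.2528  0.0207] lo [ 0.4399 -0.27    0.0162] hi [ 0.4596 -0.235   0.0246]
top blue 1051 px 401 425 180 233 med [ 0.4776 -0.3265  0.0655] lo [ 0.4289 -0.3477  0.0624] hi [ 0.5231 -0.3066  0.0684]Traceback (most recent call last):
  File "<stdin>", line 5, in <module>
  File "h.py", line 8, in big
    n,l,s,c=cv2.connectedComponentsWithStats(m.astype(np.uint8)); return l==1+np.argmax(s[1:,4])
                                                                              ~~~~~~~~~^^^^^^^^^
    return _wrapfunc(a, 'argmax', axis=axis, out=out, **kwds)
    return bound(*args, **kwds)
ValueError: attempt to get argmax of an empty sequence
```

```bash
python3 - <<'E'
from h import *
im,d,P=cloud('top')
print('table',P[260,300],P[280,400],'box',P[210,180],'ctl',P[145,290],'knob',P[221,418])
b=big(masks(im)['blue']&(np.arange(560)>380)&(np.arange(560)<440))
t=P[b]; t=t[(t[:,2]>.060)]; print('worldrect',cv2.minAreaRect((t[:,:2]*1000).astype(np.float32)))
# rail top: height 22-30 mm beyond stop
m=(np.abs(P[...,2]-.026)<.003)&(P[...,0]>.46)&(P[...,0]<.52)&(P[...,1]>-.28)&(P[...,1]<-.05)
q=P[m]; A=np.polyfit(q[:,1],q[:,0],1); print('rail x=a*y+b',A,len(q))
for k in('yellow','green'):
    m=masks(im)[k].copy(); m[:180]=0;m[245:]=0;m[:,:255]=0;m[:,455:]=0; m=big(m)
    print(k,cv2.minAreaRect((P[m][:,:2]*1000).astype(np.float32)))
g=(P[...,2]>.009)&(P[...,0]>.41)&(P[...,0]<.55)&(P[...,1]>-.45)&(P[...,1]<0)
g[:180]=0; g=big(g); print('board',cv2.minAreaRect((P[g][:,:2]*1000).astype(np.float32)))
cv2.imwrite('pics/c.png',cv2.resize(im[175:250,250:460,::-1],None,fx=3.8,fy=3.8,interpolation=cv2.INTER_CUBIC))
E
```

```text
table [ 0.39654365 -0.11377465  0.00079905] [ 0.34616679 -0.30414347 -0.00092358] box [0.48114983 0.09221273 0.13170613] ctl [ 0.6180166  -0.10811907  0.04294499] knob [ 0.44497737 -0.32685686  0.08406678]
worldrect ((387.2425231933594, -228.95286560058594), (92.77429962158203, 361.65570068359375), 42.425113677978516)
rail x=a*y+b [0.07126702 0.51155755] 1332
yellow ((452.34564208984375, -180.25880432128906), (37.618072509765625, 25.36266326904297), 85.85442352294922)
green ((387.5505065917969, -161.09390258789062), (34.729183197021484, 259.5777893066406), 34.63825607299805)
board ((485.8924865722656, -228.157958984375), (369.4201354980469, 119.73218536376953), 86.09964752197266)
```

View pics/c.png

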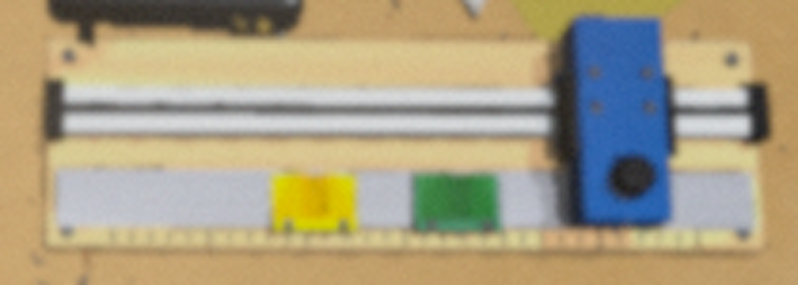

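The gauge is turned about -4° and centred near (0.486,-0.228). The stop is at gauge y≈-0.100 and the yellow notch at ≈+0.045. I'll approach behind the right pad with the fingers shut.

apply_moves:
  commands:
    - [0, 0.3, 0.68, 0, -0.325]
    - [0, 0.3, 0.68, 0, -0.325]
    - [0, 0.35, 0.68, -0.1, 0]
    - [0, 0.35, 0.68, -0.1, 0]
    - [0, 0.4, 0.68, -0.1, 0]
    - [0, 0.7, 0, -0.2, 0]
    - [0, 0.75, 0, -0.2, 0]
    - [0, 0.75, 0, -0.2, 0]
    - [0, 0.75, 0, -0.2, 0]
    - [0, 0.75, 0, -0.2, 0]
    - [0, 0, 0, 0, 0]
    - [0, 0, 0, 0, 0]

```text
clock: 1.6
position: [0.4807, -0.4008, 0.1482]
ee_rot: [-3.139, 0.11, 0.002]
force: [-0.4, -0.4, 0.4]
width: 0.01
gripper_force: 0.0
```

apply_moves:
  commands:
    - [0, 0, 0, -0.5, 0]
    - [0, 0, 0, -0.5, 0]
    - [0, 0, 0, -0.4, 0]
    - [0, 0, 0, -0.25, 0]
    - [0, 0, 0, 0, 0]
    - [0, 0, 0, 0, 0]

```text
clock: 2.35
position: [0.4818, -0.4014, 0.0508]
ee_rot: [3.139, -0.111, 0.002]
force: [0.6, -0.6, 0.4]
width: 0.002
gripper_force: 0.0
```

```bash
python3 - <<'E'
from cell import observe, imaging
import cv2
im,d=imaging.get_image('top'); cv2.imwrite('pics/t2.png',cv2.resize(im[140:280,250:500,::-1],None,fx=3,fy=3))
s=observe();print(s['position'],s['force'])
E
```

```text
[ 0.48195559 -0.40143046  0.0509114 ] [ 0.01352864 -0.46766573  0.79132306]
```

View pics/t2.png

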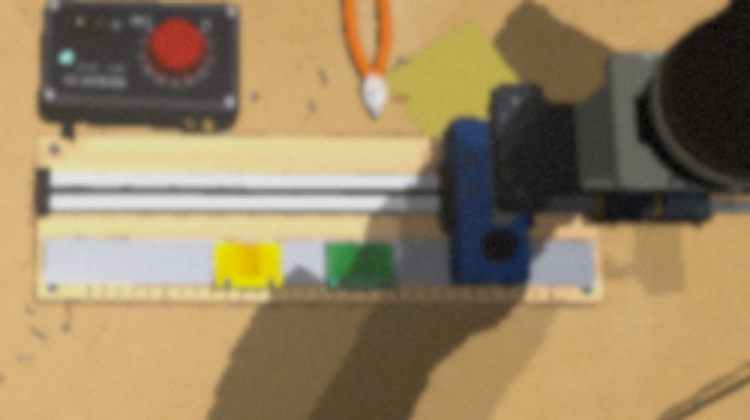

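The fingertips are behind the right pad and clear of it, with the stop at crop (487,205) unmoved. Now a slow push towards green.

apply_moves:
  commands:
    - [0, 0.01, 0.13, 0, 0]
    - [0, 0.01, 0.13, 0, 0]
    - [0, 0.01, 0.13, 0, 0]
    - [0, 0.01, 0.13, 0, 0]
    - [0, 0.01, 0.13, 0, 0]
    - [0, 0.01, 0.13, 0, 0]
    - [0, 0.01, 0.13, 0, 0]
    - [0, 0.01, 0.13, 0, 0]
    - [0, 0.01, 0.13, 0, 0]
    - [0, 0.01, 0.13, 0, 0]

```text
clock: 3.65
position: [0.4875, -0.3223, 0.0497]
ee_rot: [-3.14, 0.11, 0.0]
force: [-0.4, -1.0, -1.2]
width: 0.004
gripper_force: 0.3
```

apply_moves:
  commands:
    - [0, 0.007, 0.1, 0, 0]
    - [0, 0.007, 0.1, 0, 0]
    - [0, 0.007, 0.1, 0, 0]
    - [0, 0.007, 0.1, 0, 0]

```text
clock: 4.15
position: [0.489, -0.3004, 0.0499]
ee_rot: [3.138, -0.113, 0.001]
force: [0.7, -0.1, -0.3]
width: 0.004
gripper_force: 0.0
```

apply_moves:
  commands:
    - [0, 0.007, 0.1, 0, 0]
    - [0, 0.007, 0.1, 0, 0]
    - [0, 0.007, 0.1, 0, 0]
    - [0, 0.007, 0.1, 0, 0]

```text
clock: 4.65
position: [0.4909, -0.2739, 0.0497]
ee_rot: [-3.139, 0.11, 0.0]
force: [-1.2, -0.6, -0.7]
width: 0.005
gripper_force: 0.2
```

```bash
python3 - <<'E'
from cell import observe, imaging
import cv2
im,d=imaging.get_image('top'); cv2.imwrite('pics/t3.png',cv2.resize(im[140:280,250:500,::-1],None,fx=3,fy=3))
s=observe();print(s['position'],s['force'])
E
```

```text
[ 0.49119509 -0.27251552  0.0496687 ] [-0.8096356   0.47432318 -0.39248017]
```

View pics/t3.png

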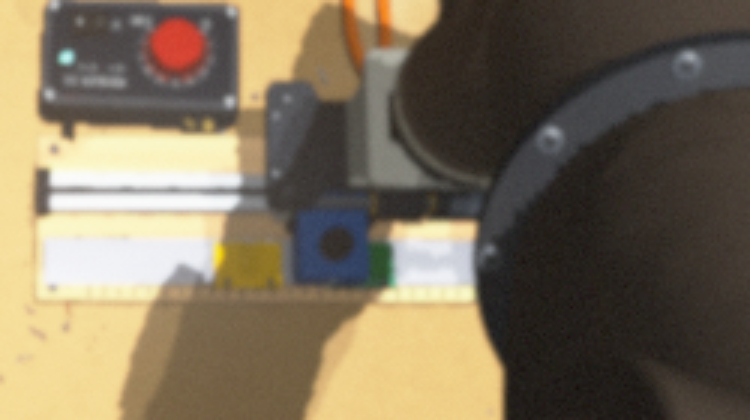

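```bash
cat >> h.py <<'E'
def snap(n):
    from cell import imaging,observe
    im,d=imaging.get_image('top'); p=imaging.camera_params('top'); np.savez(f'pics/{n}.npz',im=im,d=d,K=p['camera_matrix'],o=p['origin'],R=p['rotation'])
    im,d,P=cloud(n)
    e=np.array([.0698,.9976]); 
    k=(P[...,2]>.078)&(P[...,2]<.096)&(im.max(2)<70)&(P[...,0]>.42)&(P[...,0]<.47)&(P[...,1]>-.36)&(P[...,1]<-.12)
    b=masks(im)['blue']&(P[...,2]>.06)&(P[...,2]<.07)&(P[...,0]<.47)&(P[...,0]>.42)
    y=masks(im)['yellow']&(P[...,0]>.43)&(P[...,0]<.47)&(P[...,1]>-.21)&(P[...,1]<-.15)
    for nm,m in(('knob',k),('blue',b),('yel',y)):
        q=P[m]
        if len(q): 
            s=(q[:,:2]-[.486,-.228])@e; print(nm,len(q),'y mid',s.mean().round(4),'range',np.percentile(s,[3,97]).round(4),'z',np.median(q[:,2]).round(4))
    o=observe(); print(o['clock'],o['position'],o['force'],'tcp gauge y',((o['position'][:2]-np.array([.486,-.228]))@e).round(4))
E
python3 - <<'E'
from h import *
snap('s1')
im,d,P=cloud('top'); k=(P[...,2]>.078)&(P[...,2]<.096)&(im.max(2)<70)&(P[...,0]>.42)&(P[...,0]<.47)&(P[...,1]>-.36)&(P[...,1]<-.29)
e=np.array([.0698,.9976]);q=P[k];print('start knob',((q[:,:2]-[.486,-.228])@e).mean())
E
```

```text
knob 92 y mid 0.0016 range [-0.0073  0.0096] z 0.0851
yel 7 y mid 0.063 range [0.0616 0.0637] z 0.017
4.75 [ 0.49123263 -0.27284334  0.04967553] [-0.51935827  0.49124658 -1.15888608] tcp gauge y -0.0444
start knob -0.09745852423699845
```

Green is passed: the knob is down at gauge y≈0.002, and yellow is at ≈0.045. I'll go to the foot of the yellow ridge, then take small steps.

apply_moves:
  commands:
    - [0, 0.006, 0.08, 0, 0]
    - [0, 0.006, 0.08, 0, 0]
    - [0, 0.006, 0.08, 0, 0]
    - [0, 0.006, 0.08, 0, 0]
    - [0, 0.006, 0.08, 0, 0]
    - [0, 0.006, 0.08, 0, 0]
    - [0, 0, 0, 0, 0]

```text
clock: 5.62
position: [0.4931, -0.2456, 0.0497]
ee_rot: [-3.14, 0.11, 0.0]
force: [0.3, -0.8, -0.4]
width: 0.006
gripper_force: 0.0
```

```bash
python3 - <<'E'
from h import *
snap('s2')
E
```

```text
knob 88 y mid 0.0281 range [0.0199 0.0362] z 0.0851
5.675 [ 0.49314264 -0.24580128  0.04977954] [-0.12563615  0.10129073  0.27331522] tcp gauge y -0.0173
```

apply_moves:
  commands:
    - [0, 0.002, 0.025, 0, 0]
    - [0, 0.002, 0.025, 0, 0]
    - [0, 0.002, 0.025, 0, 0]
    - [0, 0.002, 0.025, 0, 0]
    - [0, 0, 0, 0, 0]

```text
clock: 6.3
position: [0.4934, -0.2416, 0.0498]
ee_rot: [3.138, -0.113, 0.001]
force: [0.2, -5.0, -1.4]
width: 0.008
gripper_force: 2.7
```

apply_moves:
  commands:
    - [0, 0.002, 0.025, 0, 0]
    - [0, 0.002, 0.025, 0, 0]
    - [0, 0, 0, 0, 0]

```text
clock: 6.68
position: [0.4936, -0.2386, 0.0498]
ee_rot: [3.138, -0.113, 0.001]
force: [0.1, -5.4, -0.4]
width: 0.002
gripper_force: 2.5
```

```bash
python3 - <<'E'
from h import *
snap('s3')
E
```

```text
knob 90 y mid 0.0346 range [0.0267 0.0427] z 0.0878
yel 1 y mid 0.0618 range [0.0618 0.0618] z 0.0182
6.725 [ 0.49360977 -0.23851978  0.04983079] [-0.97847642 -5.12814717 -0.3896771 ] tcp gauge y -0.01
```

apply_moves:
  commands:
    - [0, 0.002, 0.025, 0, 0]
    - [0, 0, 0, 0, 0]

```text
clock: 6.98
position: [0.4937, -0.2372, 0.0498]
ee_rot: [3.138, -0.113, 0.001]
force: [-0.4, -4.0, -0.9]
width: 0.003
gripper_force: 2.6
```

apply_moves:
  commands:
    - [0, 0.002, 0.02, 0, 0]
    - [0, 0, 0, 0, 0]

```text
clock: 7.22
position: [0.4938, -0.236, 0.0498]
ee_rot: [3.138, -0.113, 0.0]
force: [-0.7, -6.0, -0.1]
width: 0.003
gripper_force: 2.8
```

```bash
python3 - <<'E'
from h import *
snap('s4')
E
```

```text
knob 88 y mid 0.0374 range [0.0291 0.0449] z 0.089
7.275 [ 0.49381459 -0.23598694  0.04982254] [-1.02106392 -5.72735565 -0.88307772] tcp gauge y -0.0074
```

apply_moves:
  commands:
    - [0, 0.002, 0.02, 0, 0]
    - [0, 0, 0, 0, 0]

```text
clock: 7.52
position: [0.4939, -0.234, 0.0498]
ee_rot: [3.139, -0.112, 0.0]
force: [-0.9, -4.2, 0.2]
width: 0.002
gripper_force: 1.9
```

apply_moves:
  commands:
    - [0, 0.002, 0.017, 0, 0]
    - [0, 0, 0, 0, 0]

```text
clock: 7.78
position: [0.4944, -0.2312, 0.0497]
ee_rot: [-3.139, 0.109, 0.0]
force: [0.5, -0.0, 0.5]
width: -0.001
gripper_force: 0.0
```

```bash
python3 - <<'E'
from h import *
snap('s5')
E
```

```text
knob 88 y mid 0.0427 range [0.0344 0.0502] z 0.0887
7.825 [ 0.49441646 -0.23113871  0.04968187] [0.27885531 0.43073516 0.1808452 ] tcp gauge y -0.0025
```

apply_moves:
  commands:
    - [0, 0.001, 0.013, 0, 0]
    - [0, 0, 0, 0, 0]

```text
clock: 8.07
position: [0.4944, -0.2309, 0.0497]
ee_rot: [-3.139, 0.11, 0.0]
force: [0.1, 0.6, 0.5]
width: 0.005
gripper_force: 0.0
```

```bash
python3 - <<'E'
from h import *
snap('s6')
E
```

```text
knob 84 y mid 0.0434 range [0.0352 0.0506] z 0.0888
8.125 [ 0.49437808 -0.23107033  0.04973684] [ 0.18939625  0.1995194  -0.49434225] tcp gauge y -0.0025
```

apply_moves:
  commands:
    - [0, 0.001, 0.015, 0, 0]
    - [0, 0, 0, 0, 0]

```text
clock: 8.38
position: [0.4944, -0.2303, 0.0497]
ee_rot: [-3.14, 0.11, -0.0]
force: [0.3, -0.3, 0.4]
width: 0.004
gripper_force: 0.0
```

```bash
python3 - <<'E'
from h import *
snap('s7')
E
```

```text
knob 87 y mid 0.0437 range [0.036  0.0518] z 0.0882
8.425 [ 0.49434656 -0.23040655  0.04973686] [0.03337805 0.16671077 0.59721566] tcp gauge y -0.0018
```

```bash
python3 - <<'E'
from cell import imaging
from h import *
im,d,P=cloud('s7')
a=cv2.resize(im[195:245,300:400,::-1],(800,400),interpolation=cv2.INTER_CUBIC)
w,_=imaging.get_image('wrist'); s,_=imaging.get_image('scene')
b=cv2.resize(s[180:230,290:370,::-1],(320,200),interpolation=cv2.INTER_CUBIC)
c=np.zeros((200,480,3),np.uint8); cw=cv2.resize(w[:,:,::-1],(266,200)); c[:,:266]=cw
cv2.imwrite('pics/m.png',np.vstack([a,np.hstack([b,c])]))
k=(P[...,2]>.075)&(P[...,2]<.1)&(im.max(2)<70)&(P[...,0]>.42)&(P[...,0]<.47)
q=P[k]; print(np.percentile(q[:,2],[5,25,50,75,95]).round(4))
for n in ('top','s1','s2','s4','s7'):
    im,d,P=cloud(n); m=masks(im)['blue']&(P[...,0]>.42)&(P[...,0]<.47)&(P[...,2]>.055)&(P[...,1]<-.1)
    k=(P[...,2]>.075)&(P[...,2]<.1)&(im.max(2)<70)&(P[...,0]>.42)&(P[...,0]<.47)
    print(n,'blue z',np.median(P[m][:,2]) if m.any() else None,m.sum(),'knob core',np.mean(P[cv2.erode(k.astype(np.uint8),np.ones((5,5)))>0],axis=0).round(4))
E
```

```text
[0.0837 0.0869 0.0883 0.0891 0.091 ]
top blue z 0.06554290726503448 430 knob core [ 0.4446 -0.3224  0.0856]
s1 blue z None 0 knob core [ 0.4514 -0.2231  0.0857]
s2 blue z None 0 knob core [ 0.453  -0.1973  0.0856]
s4 blue z None 0 knob core [ 0.4518 -0.1862  0.0899]
s7 blue z None 0 knob core [ 0.4542 -0.182   0.0888]
```

View pics/m.png

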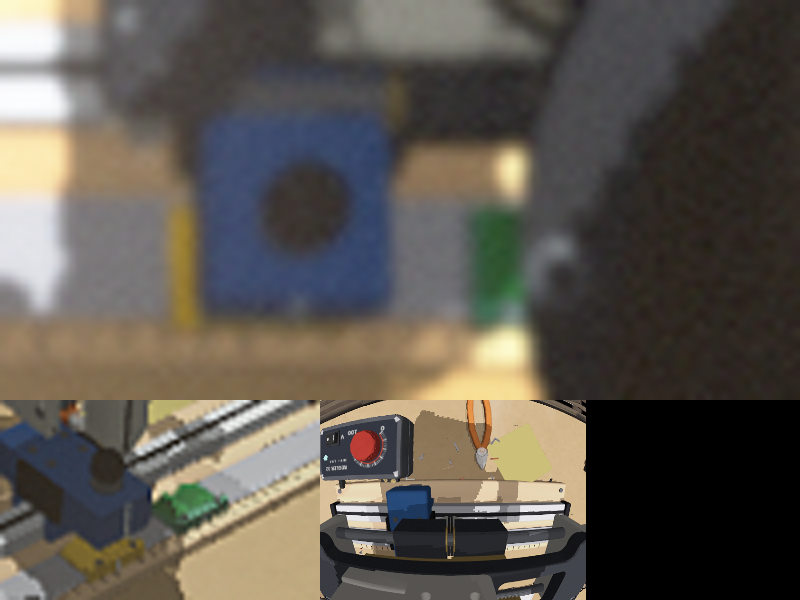

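The pin still reads about 3 mm above its down height, just past the crest, so it isn't seated yet. Nudging on.

apply_moves:
  commands:
    - [0, 0.001, 0.015, 0, 0]
    - [0, 0, 0, 0, 0]

```text
clock: 8.78
position: [0.4944, -0.2294, 0.0497]
ee_rot: [-3.14, 0.11, 0.0]
force: [0.5, 0.5, 1.5]
width: 0.007
gripper_force: 0.0
```

```bash
python3 - <<'E'
from h import *
snap('s8')
E
```

```text
knob 83 y mid 0.047 range [0.0394 0.0545] z 0.0855
8.825 [ 0.49442245 -0.22946079  0.0497445 ] [ 0.27878681 -1.23303444  0.3193479 ] tcp gauge y -0.0009
```

It clicked in: the knob dropped to 0.0855 and jumped about 3 mm ahead of the finger. Backing off and rising clear.

apply_moves:
  commands:
    - [0, -0.01, -0.2, 0, 0]
    - [0, -0.02, -0.3, 0, 0]
    - [0, 0, -0.3, 0, 0]
    - [0, 0, 0, 0.5, 0]
    - [0, 0, 0, 0.8, 0]
    - [0, 0, -0.5, 0.8, 0]
    - [0, 0, -0.8, 0.3, 0]
    - [0, 0, -0.8, 0, 0]
    - [0, 0, -0.8, 0, 0]
    - [0, 0, -0.5, 0, 0]
    - [0, 0, 0, 0, 0]

```text
clock: 10.2
position: [0.4902, -0.4859, 0.1931]
ee_rot: [3.138, -0.119, -0.002]
force: [0.6, 0.4, -0.4]
width: 0.004
gripper_force: 0.0
```

```bash
python3 - <<'E'
from h import *
snap('s9')
from cell import imaging
im,d,P=cloud('s9'); s,_=imaging.get_image('scene')
a=cv2.resize(im[140:250,250:470,::-1],(800,400),interpolation=cv2.INTER_CUBIC)
b=cv2.resize(s[160:260,240:400,::-1],(320,200),interpolation=cv2.INTER_CUBIC); e=cv2.resize(s[205:235,300:376,::-1],(480,200),interpolation=cv2.INTER_CUBIC)
cv2.imwrite('pics/f.png',np.vstack([a,np.hstack([b,e])]))
E
```

```text
knob 27 y mid 0.0494 range [0.0423 0.0538] z 0.0852
blue 272 y mid 0.047 range [0.0276 0.0663] z 0.0656
10.25 [ 0.49119173 -0.4835062   0.19315262] [-0.42949163  0.64119762  0.04670123] tcp gauge y -0.2545
```

View pics/f.png

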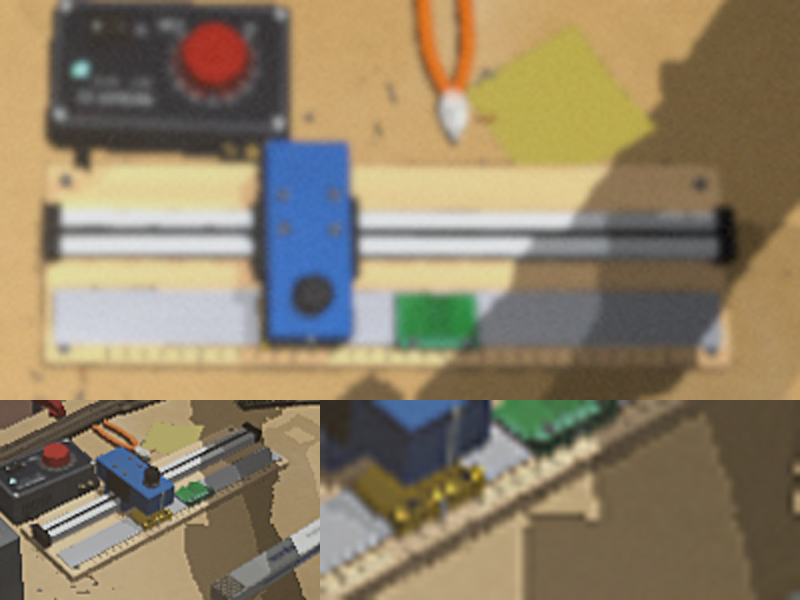

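The final picture shows the stop covering the yellow plate, with its knob down (crop (312,295)). The side cutter looks undisturbed and the gripper is clear.

```bash
python3 -c "
from cell import arm
print(arm.sign_off())"
```

```text
the job is handed in; nothing more can be done
None
```

I pushed the blue stop through the green plate's click and left it seated in the yellow notch, as judged from the camera images: its knob dropped to the down height. The job was handed in at about 10 s with the gripper clear.

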